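# Fetch the kitchen timer from the crate and wind it

### The arm

A 7-joint arm with a two-finger parallel gripper is mounted at the origin on a cart in front of the work surface, level with it; the furniture and walls round the work are solid. World frame = base frame: x ahead of the robot, y to its left, z up, the work surface at z = 0. Lengths are in m, angles in rad, forces in N, time in s.
With the tool pointing down it reaches from about 0.35 to 0.9 m from the base axis. Payload 8.1 kg.
Tool frame: the origin (TCP) lies between the finger pads; the fingertips stand 17 mm ahead of it and the grasp point (between the pads) lies 2 mm behind it; z points along the fingers, y is the direction in which the jaws open and shut (so a half turn about z gives the same grasp; the last joint's range is limited). The gripper opens to 85 mm and grips with 20 to 120 N. Pads are 22 mm wide; open, the fingers measure 114 mm over their backs; the gripper's body (76 mm by 85 mm) begins 54 mm behind the grasp point. The pads swing forward as they close: fully open they stand 13 mm farther back than shut.
Start: joints at [1.015, 0.434, 0.025, 1.573, -0.012, 1.134, -0.075], TCP at [0.273, -0.562, 0.248] pointing down, gripper open.
Joint ranges: [-2.62, 2.62], [-0.44, 2.09], [-1.27, 1.32], [0.08, 2.57], [-1.32, 4.46], [0.12, 2], [-2.74, 2.74]. Speed limits (rad/s): [2.22, 2.22, 3.01, 3.01, 3.14, 3.14, 3.14].

### API

Orientations are given as a unit quaternion [w, x, y, z].
In Python, from station import state, snapshot, calibration, close_job, spot_in, pinpoint gives the robot as it stands. The module is installed in compiled form; this text tells all that it offers.
- The arm moves only by the tool drive_tool, never from a script. Its argument "moves" is a list of rows, each an object with "twist": the turn, a rotation vector about the world's x, y, z in degrees, a list of three; "travel": the shift along the world's x, y, z in cm, a list of three; "fingers": the closure, from 0 (fully open) to 1 (shut). A call has 1 to 12 rows; each row is the pose to reach, as a shift and turn from the pose measured when the call began; what a row does not reach only later rows make up. A row lasts 1/10 s, in which the tool goes at most 50 mm and 8.59 degrees, less where a joint would pass 70% of its speed; a pose out of reach is approached as far as the arm can. A call with a gripper value outside its range is refused whole. The fingers move at their own pace and stop on an object; the grip force is fixed at half the most. Time passes only in rows, so rows that repeat a pose let the fingers close. It gives the time, the measured TCP pose, the force and the opening at its end, in the units of the state.
- state(): the state, without advancing time (a new reading comes with each control period).
- snapshot(name): name is "side" or "top" or "wrist"; returns (picture, depth): 400x640x3 uint8, red, green, blue; 400x640 float32, m along the optical axis (not along the pixel's ray), 0 where there is no reading.
- calibration(name): a dict with "mtx" (3x3 intrinsics, pixels), "extrinsics" (4x4, takes a point from world to camera coordinates). Camera axes: x right, y up, looking along -z (the intrinsics and any distortion apply to the point x, -y, -z); pixel columns grow to the right and rows downward; lengths in m; the calibration is good to about 2 mm. A picture is of the moment at which its call begins: read the wrist's pose just before it. calibration takes no time and is no camera call; for the wrist camera it gives the pose at the moment of the call.
- close_job(): hands the job in, once; it reports no verdict.
Trained networks look in the newest picture that a camera, given by its name, has taken for a name from the list of things; names that differ only in an ending like _2 or _b are one class to them, and where a whole thing is asked for, a point or a joint stands for the part that bears it (a point fixed in the world has none). Each returns a list of dicts, best first, with "confidence" (0 to 1); they miss things now and then, are a little off and sometimes report something else, mostly with a low value. They report only what shows in the picture. A call takes as long as a camera call. They do not tell look-alikes from the thing itself.
- spot_in(camera, name): "point" ([column, row] in pixels, amid what is visible of it).
- pinpoint(camera, name): "point" ([column, row] in pixels: a listed point, or the origin of a listed thing).
The state is a dict: "time_s": time; "qpos": joint angles; "qd": joint speeds; "joint_efforts": joint torques, N m; "tcp_pos": TCP position; "tool_rot": TCP orientation; "wrist_force": force on the tool from outside, world axes, zero at the start; "moment": the same for the moment, N m; "gripper_width": opening from 0.0 (shut) to 1.0 (fully open).
Only numpy, scipy, OpenCV 4.12 (cv2) and the standard library are available. Lean on these libraries where they do the work, as an engineer would, in place of code of your own. Each camera call takes 0.05 s, during which the arm holds its last target. There are 200 camera calls.

### The job

Lift the round wind-up kitchen timer out of the slatted wooden crate without knocking over or shifting the bottles beside it or anything else on the worktop, and set it down upright, gently, in the middle of the round cork trivet. Then, while it stands there, wind its dial clockwise (seen from above) until it reaches its stop, and let go.

Things in the scene. Friction and masses are not known exactly. Their poses are not given: they have to be found in the camera images.
- basket: Open wooden slatted crate 175 mm (its x) by 245 mm (its y) outside, 80 mm high, walls and floor 6 mm thick, fixed to the worktop. The timer stands upright on its floor near one of its two ends in y, within 12 mm of its mid-line in x; the bottles stand at the middle and at the other end, so there is most finger room on the timer's two sides along the crate's x. Origin: centre of the underside; z is up.
- timer_centre (a point): Centre (half-way up, 28 mm above its underside) of the loose wind-up kitchen timer: an off-white flattened ball, 67 mm across and 57 mm tall, about 0.2 kg. The lower part (up to 24 mm above the underside) is the base, 66 mm across at its top and 49 mm at its foot; the part above is the dial. z is up when it stands; the axes belong to the base.
- timer_band (a point): Point on the timer's axis, 31 mm above its underside, half-way up the dial's nearly upright rim: the rim runs from 25 to 36 mm above the underside and is 65 mm across at its foot, 62 mm at its upper edge. Gripped here across its middle, with the fingertips above the base, the timer can be both lifted and wound. Above the rim the dial slopes in to a small knob, 28 mm across at its foot and 20 mm at its top, too conical for a firm grip.
- timer_dial (a joint): Angle of the timer's dial relative to its base, rad: 0 is fully wound, against the clockwise stop; larger is counter-clockwise (seen from above). It starts 0.5 to 1.1 from the stop. It stays where it is left and has a light drag (about 0.005 N m, plus 0.008 N m per rad/s), so it turns against the base's friction on the trivet if turned slowly (0.5 rad/s); a slight downward push keeps the base from turning along.
- trivet_top (a point): Centre of the top face of the round cork trivet, 130 mm across and 8 mm thick, fixed to the worktop. z is up.
- squat_bottle_centre (a point): Centre (half-way up) of a loose squat white pill bottle, 58 mm across, 74 mm tall, standing in the crate. It is to stay there.
- small_bottle_centre (a point): Centre (half-way up) of a loose small orange pill bottle with a white cap, 38 mm across, 66 mm tall, standing in the crate. It is to stay there.
- slim_bottle_centre (a point): Centre (half-way up) of a loose small white pill bottle, 42 mm across, 69 mm tall, standing in the crate. It is to stay there.
- mug: Red mug, 82 mm across, 85 mm tall, loose, standing behind the work. Not to be disturbed. Origin: centre of its underside.
- tall_bottle: White pill bottle, 62 mm across, 114 mm tall, loose, standing behind the trivet. Not to be disturbed. Origin: centre of its underside.
Mind the look-alikes: they are no part of the job. What is shaped like the part that bears timer_centre but blue or pink is not meant.

How it is judged:
By the outcome, as a careful person would: the job done as asked, in the order asked, and still so for the second after the job is handed in, with the robot touching nothing.
It also fails if it takes over 51 s, if anything falls off the work surface, if the arm or the gripper's body presses on something with over 40 N, if the wrist force passes 120 N, or if a joint passes its speed limit or range.

## Working session

There is one attempt and no reset: what is moved stays moved. The work goes in short steps, Python scripts to look and compute and a tool call to move; the robot and the scene stay as the last step left them, time stands still between calls to the robot, and variables do not carry over. Pictures are saved under pics/ and viewed, about 8 in all and at most 12, crops included, and the job is handed in when it is done.

Besides the shell and the picture viewer there is one more tool, called as name(argument=value, ...), one argument or row to a line, values as JSON. drive_tool: Moves the arm, as the interface text tells. Its arguments: {"type":"object","properties":{"moves":{"type":"array","items":{"type":"object","properties":{"twist":{"type":"array","items":{"type":"number"}},"travel":{"type":"array","items":{"type":"number"}},"fingers":{"type":"number"}}}}},"required":["moves"]}

```bash
mkdir -p pics; cat > h.py <<'E'
import numpy as np, cv2
from station import *
def ray(cam,p,c=None):
    c=c or calibration(cam); K=np.array(c["mtx"]);T=np.array(c["extrinsics"])
    d=np.linalg.inv(K)@[p[0],p[1],1]; d=np.array([d[0],-d[1],-d[2]])
    R=T[:3,:3]; return -R.T@T[:3,3], R.T@d
def atz(cam,p,z,c=None):
    o,d=ray(cam,p,c); return o+d*(z-o[2])/d[2]
def atdepth(cam,p,dep,c=None):
    o,d=ray(cam,p,c); return o+d*dep
def save(n,im): cv2.imwrite(f"pics/{n}.png",im[:,:,::-1])
E
python3 - <<'E'
from h import *
np.set_printoptions(precision=3,suppress=True)
print(state())
Z=dict(basket=0,timer_centre=.034,timer_band=.037,trivet_top=.008,squat_bottle_centre=.043,small_bottle_centre=.039,slim_bottle_centre=.04,mug=0,tall_bottle=0)
ims=[]
for cam in("side","top"):
    im,d=snapshot(cam); save(cam,im); np.save(cam+"_d",d); ims.append(im)
    for n,z in Z.items():
        for r in pinpoint(cam,n)[:3]:
            print(cam,n,round(r["confidence"],2),np.round(r["point"]),atz(cam,r["point"],z))
E
```

```text
{'time_s': 0.0, 'qpos': array([ 1.015,  0.435,  0.025,  1.574, -0.012,  1.134, -0.075]), 'qd': array([-0.   ,  0.001,  0.   , -0.001, -0.   , -0.   ,  0.001]), 'joint_efforts': array([  0.001, -67.047,   1.026, -31.622,   0.016,   0.012,  -0.   ]), 'tcp_pos': array([ 0.273, -0.562,  0.248]), 'tool_rot': array([-0.001,  0.974,  0.224, -0.   ]), 'wrist_force': array([ 1.055, -0.611, -0.654]), 'moment': array([-0.005,  0.021, -0.02 ]), 'gripper_width': 1.0010622603976589}
side basket 0.96 [299. 253.] [0.461 0.166 0.   ]
side basket 0.48 [354. 198.] [ 0.429 -0.181  0.   ]
side timer_centre 0.87 [329. 306.] [0.326 0.357 0.034]
side timer_centre 0.7 [350. 171.] [ 0.484 -0.323  0.034]
side timer_centre 0.57 [312. 226.] [0.456 0.097 0.034]
side timer_band 0.81 [309. 225.] [0.461 0.101 0.037]
side timer_band 0.8 [330. 305.] [0.325 0.359 0.037]
side timer_band 0.66 [350. 170.] [ 0.485 -0.325  0.037]
side trivet_top 0.65 [356. 199.] [ 0.417 -0.157  0.008]
side squat_bottle_centre 0.68 [294. 250.] [0.445 0.225 0.043]
side small_bottle_centre 0.86 [279. 236.] [0.503 0.177 0.039]
side slim_bottle_
[... 287 characters left out ...]
 0.486 -0.337  0.034]
top timer_centre 0.55 [204. 265.] [0.331 0.359 0.034]
top timer_band 0.74 [204. 264.] [0.334 0.358 0.037]
top timer_band 0.56 [287. 223.] [0.46  0.09  0.037]
top timer_band 0.56 [417. 210.] [ 0.486 -0.336  0.037]
top trivet_top 0.66 [366. 228.] [ 0.437 -0.169  0.008]
top squat_bottle_centre 0.65 [239. 230.] [0.44  0.245 0.043]
top squat_bottle_centre 0.49 [418. 172.] [ 0.613 -0.348  0.043]
top squat_bottle_centre 0.47 [264. 205.] [0.521 0.164 0.043]
top small_bottle_centre 0.57 [262. 207.] [0.516 0.172 0.039]
top slim_bottle_centre 0.67 [270. 236.] [0.419 0.145 0.04 ]
top mug 0.87 [421. 172.] [ 0.629 -0.369  0.   ]
top tall_bottle 0.56 [359. 176.] [ 0.622 -0.155 -0.   ]
```

```bash
python3 - <<'E'
import cv2,numpy as np
a=cv2.imread("pics/top.png");b=cv2.imread("pics/side.png")
a=cv2.resize(a[150:300,180:450],None,fx=2.9,fy=2.9,interpolation=2)[:, :800]
b=cv2.resize(b[145:335,240:400],None,fx=2.5,fy=2.5)[:, :400]
cv2.imwrite("pics/topc.png",a)
E
```

```text
(no output)
```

View pics/topc.png

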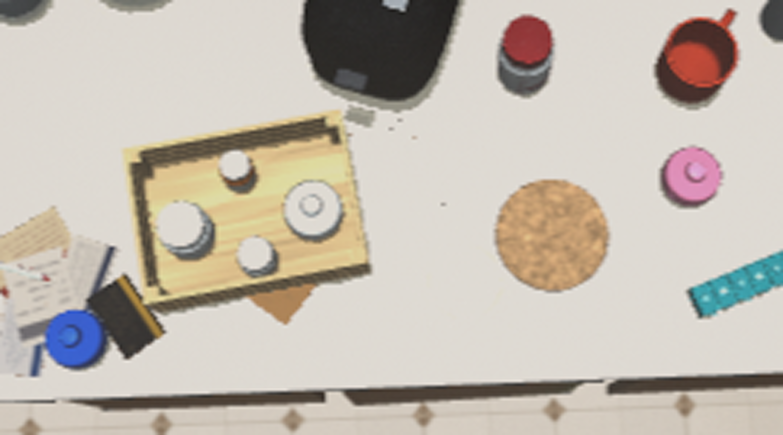

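View pics/side.png

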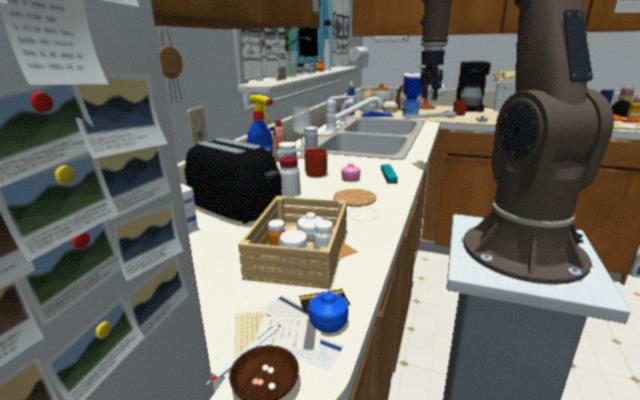

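Candidates for the timer in the top view: off-white one in the crate (287,223), blue (204,265), pink (417,210). The off-white one at the crate's right (−y) end fits the description. Next I'll work out the crate's yaw.

```bash
python3 - <<'E'
from h import *
np.set_printoptions(precision=3,suppress=True)
P=[]
for u,v in[(123,150),(342,112),(370,268),(155,305)]:
    p=atz("top",(u/2.9+180,v/2.9+150),.08);P.append(p);print(p)
e1=P[1]-P[0];e2=P[2]-P[3];print(np.linalg.norm(e1),np.linalg.norm(e2))
for e in(e1,e2):print("crate yaw",np.degrees(np.arctan2(e[0],-e[1])))
d=np.load("top_d.npy"); 
for p in[(287,223),(366,228),(287,220)]: print(atdepth("top",p,d[p[1],p[0]]))
E
```

```text
[0.527 0.292 0.08 ]
[0.562 0.05  0.08 ]
[0.386 0.024 0.08 ]
[0.355 0.255 0.08 ]
0.24444925935019096 0.23359459110718475
crate yaw 8.141194121244556
crate yaw 7.757864205053119
[0.454 0.089 0.059]
[ 0.438 -0.169  0.007]
[0.464 0.088 0.062]
```

drive_tool(
  moves=[
    {"twist": [0, 0, 8], "travel": [1.3, 4.5, 0], "fingers": 0},
    {"twist": [0, 0, 16], "travel": [2.6, 9, 0], "fingers": 0},
    {"twist": [0, 0, 24], "travel": [4, 14, 0], "fingers": 0},
    {"twist": [0, 0, 32], "travel": [5.3, 18.5, 0], "fingers": 0},
    {"twist": [0, 0, 40], "travel": [6.6, 23, 0], "fingers": 0},
    {"twist": [0, 0, 48], "travel": [8, 28, 0], "fingers": 0},
    {"twist": [0, 0, 56], "travel": [9.3, 33, 0], "fingers": 0},
    {"twist": [0, 0, 64], "travel": [10.6, 38, 0], "fingers": 0},
    {"twist": [0, 0, 72], "travel": [12, 43, 0], "fingers": 0},
    {"twist": [0, 0, 72], "travel": [13.5, 48, 0], "fingers": 0},
    {"twist": [0, 0, 72], "travel": [14.5, 52, 0], "fingers": 0},
    {"twist": [0, 0, 72], "travel": [15, 55, 0], "fingers": 0},
  ],
)

```text
time_s: 2.2
tcp_pos: [0.4241, -0.0083, 0.2489]
tool_rot: [0.0, 0.655, 0.755, 0.001]
wrist_force: [0.5, -1.3, 0.5]
gripper_width: 0.998
```

drive_tool(
  moves=[
    {"twist": [0, 0, 0], "travel": [1.6, 4.5, 0], "fingers": 0},
    {"twist": [0, 0, 0], "travel": [3.2, 9, -1], "fingers": 0},
    {"twist": [0, 0, 0], "travel": [3.3, 9.9, -3], "fingers": 0},
    {"twist": [0, 0, 0], "travel": [3.3, 9.9, -4], "fingers": 0},
    {"twist": [0, 0, 0], "travel": [3.3, 9.9, -4], "fingers": 0},
  ],
)

```text
time_s: 2.7
tcp_pos: [0.4561, 0.0896, 0.2075]
tool_rot: [-0.0, 0.655, 0.755, -0.001]
wrist_force: [-0.3, -0.6, 0.1]
gripper_width: 1.001
```

```bash
python3 - <<'E'
from h import *
np.set_printoptions(precision=3,suppress=True)
s=state();print(s["tcp_pos"],s["tool_rot"],s["wrist_force"])
c=calibration("wrist")
im,d=snapshot("wrist"); save("w1",im); np.save("w1_d",d)
print(-np.array(c["extrinsics"])[:3,:3].T@np.array(c["extrinsics"])[:3,3])
for n,z in dict(timer_centre=.034,timer_band=.037,squat_bottle_centre=.043,small_bottle_centre=.039,slim_bottle_centre=.04,basket=0).items():
    for r in pinpoint("wrist",n)[:2]: print(n,round(r["confidence"],2),np.round(r["point"]),atz("wrist",r["point"],z,c))
E
```

```text
[0.456 0.09  0.208] [-0.     0.655  0.755 -0.001] [-0.273 -0.553  0.08 ]
[0.446 0.17  0.333]
timer_centre 0.42 [419. 364.] [ 0.614 -0.12   0.034]
timer_band 0.6 [329. 193.] [0.465 0.089 0.037]
squat_bottle_centre 0.68 [332.  36.] [0.446 0.231 0.043]
small_bottle_centre 0.87 [390. 115.] [0.51  0.174 0.039]
slim_bottle_centre 0.8 [285. 125.] [0.413 0.151 0.04 ]
basket 0.58 [336. 124.] [0.463 0.158 0.   ]
```

View pics/w1.png

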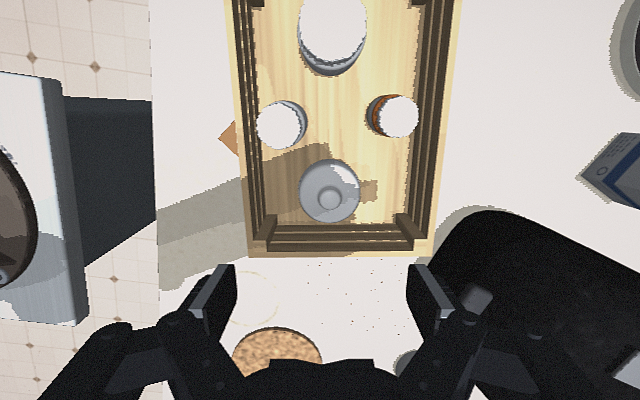

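The wrist view shows the timer at (329,192) at the crate's near end. The slim bottle is at (285,125), the orange-capped one at (390,115) and the squat one at (332,36). The fingertips are at about (225,268) and (418,268), with the toaster at right. I'll refine the timer centre and fingertip height from depth.

```bash
python3 - <<'E'
from h import *
np.set_printoptions(precision=4,suppress=True)
im=cv2.imread("pics/w1.png");d=np.load("w1_d.npy");c=calibration("wrist")
o,_=ray("wrist",(0,0),c)
K=np.array(c["mtx"]);R=np.array(c["extrinsics"])[:3,:3]
v,u=np.mgrid[:400,:640]
D=np.stack([(u-K[0,2])/K[0,0],-(v-K[1,2])/K[1,1],-np.ones_like(u,float)],-1)@R
X=o+D*d[...,None]; np.save("w1_X",X)
t=X[150:235,290:372].reshape(-1,3); t=t[np.hypot(t[:,0]-.46,t[:,1]-.09)<.045]
for lo,hi in((.02,.03),(.03,.042),(.042,.05),(.05,.058),(.058,.07)):
    q=t[(t[:,2]>lo)&(t[:,2]<hi)]
    if len(q):print(lo,len(q),q.min(0),q.max(0),q.mean(0))
q=t[t[:,2]>.026]
# ellipsoid-like: circle fit per outline: fit surface sphere
from scipy.optimize import least_squares
q=q[q[:,2]<.053]
r=least_squares(lambda p:np.sqrt(((q[:,0]-p[0])**2+(q[:,1]-p[1])**2)/p[3]**2+((q[:,2]-p[2])/p[4])**2)-1,[.46,.09,.034,.033,.028],loss="soft_l1",f_scale=.03)
print("ellipsoid",r.x)
for p in[(225,268),(230,268),(215,290),(420,268),(425,285)]: print(p,X[p[1],p[0]],d[p[1],p[0]])
fl=X[265:330,170:235].reshape(-1,3); fl=fl[fl[:,2]>.1]; print("Lfinger",fl.min(0),np.percentile(fl,2,axis=0))
fl=X[262:330,405:470].reshape(-1,3); fl=fl[fl[:,2]>.1]; print("Rfinger",fl.min(0),np.percentile(fl,2,axis=0))
tz=X[210:400,440:640].reshape(-1,3); tz=tz[(tz[:,2]<.25)&(tz[:,2]>.1)&(tz[:,0]>.56)];print("toaster",tz.min(0),tz.max(0))
E
```

```text
0.02 45 [0.4401 0.1087 0.0215] [0.4848 0.1236 0.0296] [0.4613 0.12   0.0245]
0.03 301 [0.434  0.0581 0.0313] [0.5009 0.1242 0.042 ] [0.4643 0.1083 0.0375]
0.042 1473 [0.436  0.0598 0.042 ] [0.4984 0.1219 0.05  ] [0.4663 0.0947 0.0474]
0.05 962 [0.4424 0.0649 0.05  ] [0.4899 0.1138 0.0579] [0.4671 0.0927 0.0521]
0.058 404 [0.4565 0.0805 0.058 ] [0.4783 0.1018 0.0665] [0.4669 0.092  0.0634]
ellipsoid [0.4675 0.0903 0.0365 0.0338 0.0178]
(225, 268) [0.4125 0.0951 0.2134] 0.13723904
(230, 268) [0.4148 0.0954 0.2134] 0.13726066
(215, 290) [0.4138 0.0953 0.231 ] 0.120516054
(420, 268) [0.5023 0.1075 0.2134] 0.1376512
(425, 285) [0.5002 0.1068 0.2268] 0.12501785
Lfinger [0.4014 0.0733 0.2065] [0.4024 0.0758 0.2106]
Rfinger [0.4465 0.0375 0.1277] [0.4982 0.0439 0.133 ]
toaster [ 0.5772 -0.0359  0.1   ] [0.7455 0.0948 0.1873]
```

drive_tool(
  moves=[
    {"twist": [0, 0, 0], "travel": [0.7, 0, -2], "fingers": 0.25},
    {"twist": [0, 0, 0], "travel": [0.7, 0, -5], "fingers": 0.25},
    {"twist": [0, 0, 0], "travel": [0.7, 0, -6], "fingers": 0.25},
    {"twist": [0, 0, 0], "travel": [0.7, 0, -6], "fingers": 0.25},
    {"twist": [0, 0, 0], "travel": [0.7, 0, -6], "fingers": 0.25},
  ],
)

```text
time_s: 3.55
tcp_pos: [0.4648, 0.0902, 0.1504]
tool_rot: [0.001, 0.656, 0.755, 0.001]
wrist_force: [1.0, 0.1, 0.0]
gripper_width: 0.75
```

```bash
cat >> h.py <<'E'
def cloud():
    s=state();c=calibration("wrist");im,d=snapshot("wrist")
    o,_=ray("wrist",(0,0),c);K=np.array(c["mtx"]);R=np.array(c["extrinsics"])[:3,:3]
    v,u=np.mgrid[:400,:640]
    D=np.stack([(u-K[0,2])/K[0,0],-(v-K[1,2])/K[1,1],-np.ones_like(u,float)],-1)@R
    X=o+D*d[...,None]; X[d==0]=np.nan; return s,im,d,X
E
python3 - <<'E'
from h import *
np.set_printoptions(precision=4,suppress=True)
s,im,d,X=cloud();save("w2",im);print(s["tcp_pos"],s["gripper_width"])
np.save("w2_X",X)
def col(X,u,v0,v1): print(u,[(v,*np.round(X[v,u]*1e3).tolist()) for v in range(v0,v1,2)])
X1=np.load("w1_X.npy")
print("open, tcp z .2075");col(X1,222,258,276)
for u in(235,245,255,400):
    col(X,u,258,280)
t=X[100:250,270:400].reshape(-1,3);q=t[(t[:,2]>.06)&(np.hypot(t[:,0]-.465,t[:,1]-.09)<.03)];print("knob",q.min(0),q.max(0),q.mean(0))
E
```

```text
[0.4648 0.0902 0.1504] 0.7498091615144883
open, tcp z .2075
222 [(258, 349.0, -23.0, 0.0), (260, 349.0, -25.0, 2.0), (262, 349.0, -28.0, 1.0), (264, 410.0, 94.0, 209.0), (266, 410.0, 95.0, 211.0), (268, 411.0, 95.0, 213.0), (270, 412.0, 95.0, 216.0), (272, 412.0, 95.0, 217.0), (274, 413.0, 95.0, 219.0)]
235 [(258, 401.0, 47.0, 59.0), (260, 402.0, 46.0, 62.0), (262, 403.0, 47.0, 65.0), (264, 404.0, 47.0, 68.0), (266, 404.0, 47.0, 71.0), (268, 423.0, 91.0, 147.0), (270, 423.0, 92.0, 149.0), (272, 424.0, 92.0, 151.0), (274, 424.0, 92.0, 152.0), (276, 426.0, 97.0, 162.0), (278, 427.0, 96.0, 163.0)]
245 [(258, 427.0, 97.0, 145.0), (260, 427.0, 96.0, 147.0), (262, 428.0, 96.0, 148.0), (264, 428.0, 97.0, 151.0), (266, 429.0, 96.0, 152.0), (268, 429.0, 96.0, 153.0), (270, 429.0, 97.0, 156.0), (272, 430.0, 97.0, 158.0), (274, 430.0, 97.0, 160.0), (276, 431.0, 97.0, 161.0), (278, 431.0, 97.0, 163.0)]
255 [(258, 432.0, 97.0, 144.0), (260, 432.0, 97.0, 147.0), (262, 432.0, 97.0, 149.0), (264, 433.0, 96.0, 149.0), (266, 433.0, 95.0, 150.0), (268, 433.0, 94.0, 149.0), (270, 433.0, 94.0, 150.0), (272, 433.0, 93.0, 150.0), (274, 433.0, 92.0, 150.0), (276, 433.0, 91.0, 151.0), (278, 433.0, 90.0, 151.0)]
400 [(258, 542.0, 56.0, 40.0), (260, 503.0, 106.0, 146.0), (262, 502.0, 106.0, 148.0), (264, 501.0, 107.0, 151.0), (266, 501.0, 107.0, 152.0), (268, 500.0, 106.0, 154.0), (270, 500.0, 107.0, 157.0), (272, 499.0, 106.0, 158.0), (274, 499.0, 106.0, 160.0), (276, 498.0, 107.0, 162.0), (278, 498.0, 106.0, 163.0)]
knob [0.4547 0.0804 0.06  ] [0.4753 0.1007 0.0645] [0.4651 0.0907 0.062 ]
```

View pics/w2.png

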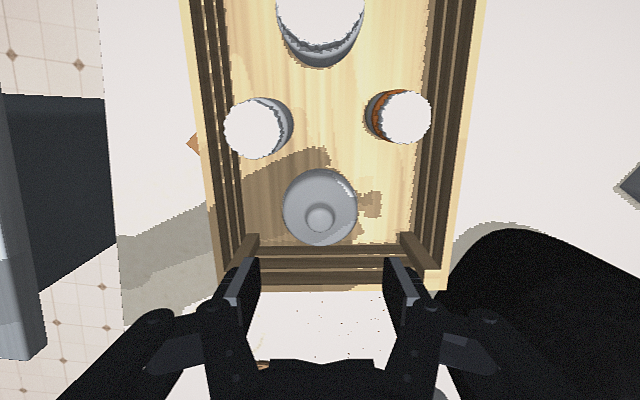

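The close view shows the fingers straddling the timer at (320,207). The tip height comes out at about 7–11 mm ahead of the TCP at this closure, so I'll descend to TCP z ≈ 0.043.

drive_tool(
  moves=[
    {"twist": [0, 0, 0], "travel": [-0.15, 0, -2], "fingers": 0},
    {"twist": [0, 0, 0], "travel": [-0.15, 0, -4], "fingers": 0},
    {"twist": [0, 0, 0], "travel": [-0.15, 0, -6], "fingers": 0},
    {"twist": [0, 0, 0], "travel": [-0.15, 0, -8], "fingers": 0},
    {"twist": [0, 0, 0], "travel": [-0.15, 0, -9.5], "fingers": 0},
    {"twist": [0, 0, 0], "travel": [-0.15, 0, -10.4], "fingers": 0},
    {"twist": [0, 0, 0], "travel": [-0.15, 0, -10.7], "fingers": 0},
    {"twist": [0, 0, 0], "travel": [-0.15, 0, -10.7], "fingers": 0},
    {"twist": [0, 0, 0], "travel": [-0.15, 0, -10.7], "fingers": 0},
  ],
)

```text
time_s: 4.5
tcp_pos: [0.4642, 0.0905, 0.0444]
tool_rot: [0.002, 0.656, 0.755, 0.002]
wrist_force: [0.4, 0.5, 0.2]
gripper_width: 1.003
```

```bash
python3 - <<'E'
from h import *
s,im,d,X=cloud();save("w3",im);print(s["tcp_pos"],s["wrist_force"])
def col(X,u,v0,v1): print(u,[(v,*np.round(X[v,u]*1e3).tolist()) for v in range(v0,v1,2)])
col(X,222,258,276);col(X,420,258,276)
E
```

```text
[0.46415244 0.09045579 0.04441912] [0.43500212 0.50156103 0.23452063]
222 [(258, 406.0, 77.0, 7.0), (260, 405.0, 74.0, 4.0), (262, 406.0, 74.0, 7.0), (264, 417.0, 96.0, 45.0), (266, 417.0, 96.0, 47.0), (268, 418.0, 96.0, 48.0), (270, 418.0, 96.0, 50.0), (272, 419.0, 96.0, 52.0), (274, 419.0, 96.0, 54.0)]
420 [(258, 527.0, 93.0, 6.0), (260, 527.0, 92.0, 7.0), (262, 527.0, 91.0, 7.0), (264, 510.0, 109.0, 45.0), (266, 509.0, 108.0, 47.0), (268, 509.0, 108.0, 48.0), (270, 508.0, 108.0, 50.0), (272, 507.0, 108.0, 53.0), (274, 507.0, 108.0, 53.0)]
```

View pics/w3.png

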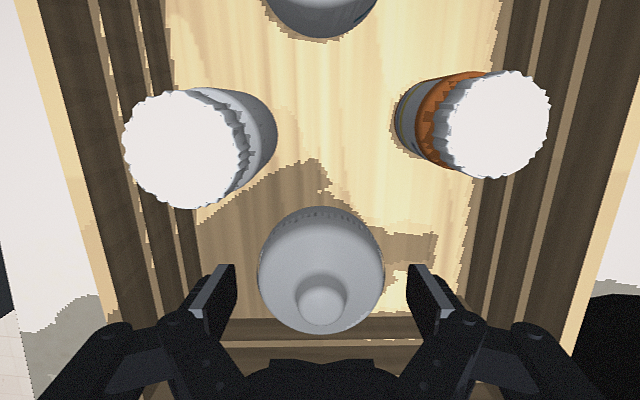

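Centred laterally: the timer is at column 321 and the fingers' midpoint at 321.5. I'll go down 2 mm and close.

drive_tool(
  moves=[
    {"travel": [0, 0, -0.2], "twist": [0, 0, 0], "fingers": 0.0},
    {"travel": [0, 0, -0.2], "twist": [0, 0, 0], "fingers": 0.15},
    {"travel": [0, 0, -0.2], "twist": [0, 0, 0], "fingers": 0.2},
    {"travel": [0, 0, -0.2], "twist": [0, 0, 0], "fingers": 0.24},
    {"travel": [0, 0, -0.2], "twist": [0, 0, 0], "fingers": 0.4},
    {"travel": [0, 0, -0.2], "twist": [0, 0, 0], "fingers": 0.6},
    {"travel": [0, 0, -0.2], "twist": [0, 0, 0], "fingers": 0.6},
    {"travel": [0, 0, -0.2], "twist": [0, 0, 0], "fingers": 0.6},
  ],
)

```text
time_s: 5.35
tcp_pos: [0.464, 0.0904, 0.0433]
tool_rot: [0.002, 0.656, 0.755, 0.002]
wrist_force: [-5.2, -1.2, 17.9]
gripper_width: 0.694
```

```bash
python3 - <<'E'
from h import *
s,im,d,X=cloud();print(s["tcp_pos"],s["wrist_force"],s["gripper_width"])
save("w4",cv2.resize(im[180:380,200:450],None,fx=3,fy=3)[:, :750])
def col(X,u,v0,v1): print(u,[(v,*np.round(X[v,u]*1e3).tolist()) for v in range(v0,v1,2)])
for u in(240,248,256,264,376,384,392,400): col(X,u,248,270)
E
```

```text
[0.46396921 0.09041333 0.04327996] [-5.15375935 -1.1579097  17.90338767] 0.6938488371238364
240 [(248, 416.0, 85.0, 5.0), (250, 416.0, 84.0, 6.0), (252, 416.0, 82.0, 6.0), (254, 416.0, 81.0, 6.0), (256, 416.0, 80.0, 6.0), (258, 416.0, 78.0, 5.0), (260, 416.0, 77.0, 5.0), (262, 417.0, 76.0, 6.0), (264, 417.0, 74.0, 6.0), (266, 424.0, 93.0, 39.0), (268, 424.0, 92.0, 40.0)]
248 [(248, 421.0, 86.0, 6.0), (250, 421.0, 84.0, 6.0), (252, 421.0, 83.0, 7.0), (254, 421.0, 82.0, 6.0), (256, 421.0, 81.0, 6.0), (258, 421.0, 79.0, 6.0), (260, 428.0, 97.0, 39.0), (262, 428.0, 97.0, 42.0), (264, 429.0, 97.0, 43.0), (266, 429.0, 97.0, 46.0), (268, 430.0, 97.0, 47.0)]
256 [(248, 426.0, 86.0, 5.0), (250, 426.0, 85.0, 6.0), (252, 426.0, 83.0, 5.0), (254, 426.0, 82.0, 5.0), (256, 431.0, 97.0, 35.0), (258, 431.0, 97.0, 38.0), (260, 432.0, 97.0, 39.0), (262, 432.0, 97.0, 41.0), (264, 433.0, 98.0, 44.0), (266, 433.0, 97.0, 44.0), (268, 433.0, 97.0, 47.0)]
264 [(248, 435.0, 102.0, 36.0), (250, 434.0, 100.0, 33.0), (252, 435.0, 100.0, 35.0), (254, nan, nan, nan), (256, 436.0, 101.0, 41.0), (258, 436.0, 100.0,
[... 612 characters left out ...]
 106.0, 39.0), (262, 493.0, 107.0, 43.0), (264, 493.0, 106.0, 44.0), (266, 493.0, 105.0, 44.0), (268, 493.0, 104.0, 44.0)]
392 [(248, 508.0, 97.0, 5.0), (250, 508.0, 97.0, 6.0), (252, 508.0, 95.0, 5.0), (254, 509.0, 94.0, 6.0), (256, 498.0, 107.0, 36.0), (258, 498.0, 107.0, 38.0), (260, 497.0, 107.0, 40.0), (262, 497.0, 106.0, 41.0), (264, 497.0, 106.0, 43.0), (266, 496.0, 106.0, 46.0), (268, 496.0, 106.0, 47.0)]
400 [(248, 513.0, 98.0, 6.0), (250, 513.0, 97.0, 6.0), (252, 513.0, 95.0, 5.0), (254, 513.0, 94.0, 6.0), (256, 514.0, 93.0, 6.0), (258, 514.0, 91.0, 5.0), (260, 514.0, 90.0, 6.0), (262, 515.0, 89.0, 6.0), (264, 515.0, 88.0, 7.0), (266, 503.0, 103.0, 38.0), (268, 503.0, 102.0, 39.0)]
```

View pics/w4.png

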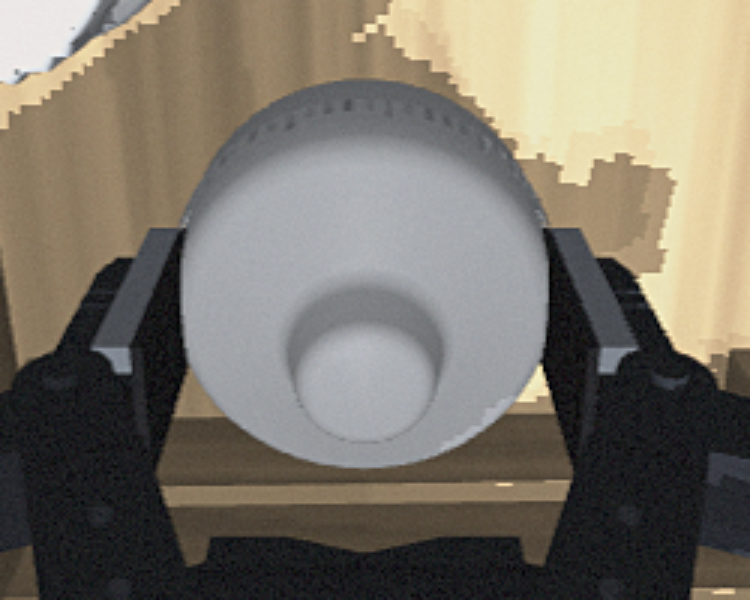

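The grip is on the rim, with the tips at about z 0.035. Next a slow test lift.

drive_tool(
  moves=[
    {"travel": [0, 0, 0.2], "twist": [0, 0, 0], "fingers": 0.6},
    {"travel": [0, 0, 0.5], "twist": [0, 0, 0], "fingers": 0.6},
    {"travel": [0, 0, 1], "twist": [0, 0, 0], "fingers": 0.6},
    {"travel": [0, 0, 1.5], "twist": [0, 0, 0], "fingers": 0.6},
    {"travel": [0, 0, 2], "twist": [0, 0, 0], "fingers": 0.6},
    {"travel": [0, 0, 2], "twist": [0, 0, 0], "fingers": 0.6},
  ],
)

```text
time_s: 6.0
tcp_pos: [0.4644, 0.0905, 0.064]
tool_rot: [0.002, 0.656, 0.755, 0.003]
wrist_force: [-0.3, -0.0, -2.1]
gripper_width: 0.687
```

```bash
python3 - <<'E'
from h import *
s,im,d,X=cloud();print(s["tcp_pos"],s["wrist_force"],s["gripper_width"],s["tool_rot"])
save("w5",cv2.resize(im[180:380,200:450],None,fx=3,fy=3)[:, :750])
q=X[280:340,290:350].reshape(-1,3);print(np.nanmax(q,0), np.nanpercentile(q[:,2],95))
E
```

```text
[0.46444369 0.09049105 0.06398958] [-0.32504152 -0.01210728 -2.13805353] 0.6869893509431003 [0.00243567 0.65587259 0.75486308 0.00263428]
[0.48870338 0.10164312 0.08448036] 0.08318078576036467
```

View pics/w5.png

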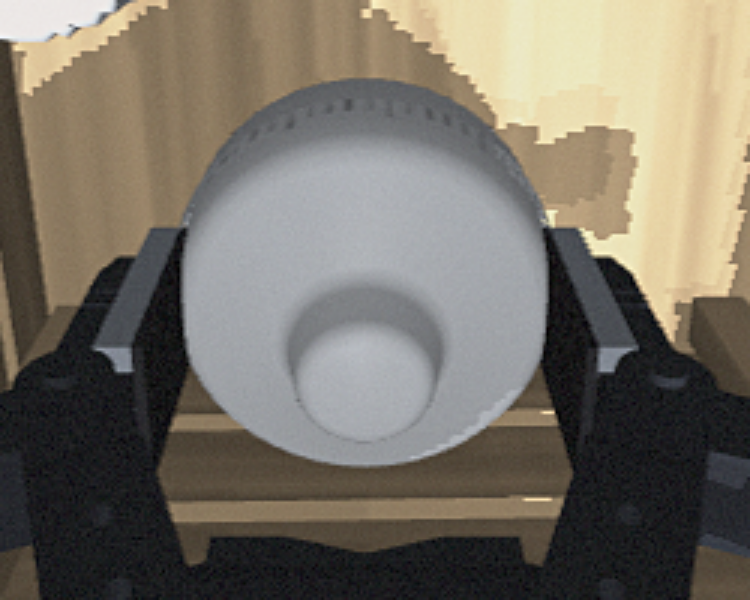

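drive_tool(
  moves=[
    {"travel": [0, 0, 2], "twist": [0, 0, 0], "fingers": 0.6},
    {"travel": [0, 0, 5], "twist": [0, 0, 0], "fingers": 0.6},
    {"travel": [0, 0, 8], "twist": [0, 0, 0], "fingers": 0.6},
    {"travel": [0, 0, 10], "twist": [0, 0, 0], "fingers": 0.6},
    {"travel": [0, -2, 11], "twist": [0, 0, 0], "fingers": 0.6},
    {"travel": [-0.5, -5, 11], "twist": [0, 0, 0], "fingers": 0.6},
    {"travel": [-1, -9, 11], "twist": [0, 0, 0], "fingers": 0.6},
    {"travel": [-1.5, -13, 11], "twist": [0, 0, 0], "fingers": 0.6},
    {"travel": [-2, -17, 11], "twist": [0, 0, 0], "fingers": 0.6},
    {"travel": [-2.6, -21, 11], "twist": [0, 0, 0], "fingers": 0.6},
    {"travel": [-2.6, -24, 11], "twist": [0, 0, 0], "fingers": 0.6},
    {"travel": [-2.6, -26, 11], "twist": [0, 0, 0], "fingers": 0.6},
  ],
)

```text
time_s: 7.25
tcp_pos: [0.4374, -0.1723, 0.1734]
tool_rot: [0.002, 0.657, 0.754, 0.002]
wrist_force: [-0.1, -0.4, -1.9]
gripper_width: 0.686
```

```bash
python3 - <<'E'
from h import *
np.set_printoptions(precision=4,suppress=True)
def fit(X,im,lo,hi):
    hsv=cv2.cvtColor(im,cv2.COLOR_RGB2HSV).astype(int)
    m=((hsv[...,0]>5)&(hsv[...,0]<25)&(hsv[...,1]>70)).astype(np.uint8)
    return m
im=cv2.imread("pics/top.png")[:,:,::-1].copy()
m=fit(None,im,0,0); m[:, :345]=0;m[:,395:]=0;m[:205]=0;m[255:]=0
m=cv2.morphologyEx(m,cv2.MORPH_CLOSE,np.ones((5,5)))
c=max(cv2.findContours(m,0,1)[0],key=cv2.contourArea);h=cv2.convexHull(c)[:,0]
(cx,cy),ax,_=cv2.fitEllipse(h);print("top",cx,cy,ax,atz("top",(cx,cy),.008))
s,im,d,X=cloud();print(s["tcp_pos"],s["wrist_force"],s["gripper_width"],s["tool_rot"])
np.save("w6_X",X)
m=fit(X,im,0,0)&(np.abs(X[...,2])<.03)
out=im.copy();out[m>0]=[0,255,0];save("w6",out)
c=max(cv2.findContours(m,0,1)[0],key=cv2.contourArea)[:,0]
p=X[c[:,1],c[:,0]];print(len(c),np.nanmin(p,0),np.nanmax(p,0))
E
```

```text
top 369.9241638183594 230.52987670898438 (37.57993698120117, 38.38705062866211) [ 0.429  -0.1813  0.008 ]
[ 0.4374 -0.1723  0.1734] [-0.0721 -0.4499 -1.9229] 0.6862514762164192 [0.0023 0.657  0.7539 0.002 ]
346 [ 0.3666 -0.2274  0.0004] [ 0.4946 -0.1163  0.0097]
```

View pics/w6.png

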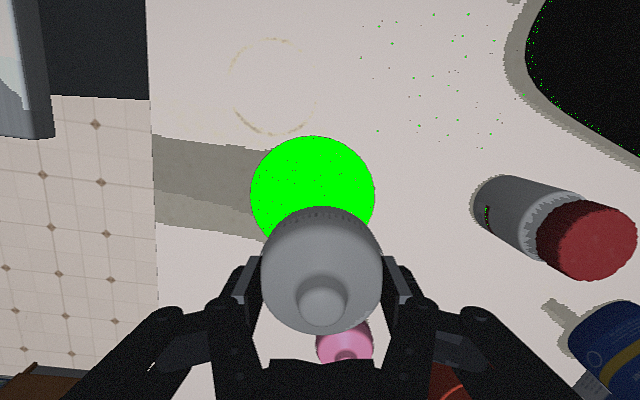

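The cork disc (green mask) is cleanly segmented, centred near (312,197), with its lower part hidden by the held timer. I'll fit a circle to its free edge.

```bash
python3 - <<'E'
from h import *
from scipy.optimize import least_squares
g=cv2.imread("pics/w6.png");m=((g[...,1]==255)&(g[...,0]==0)&(g[...,2]==0)).astype(np.uint8)
c=max(cv2.findContours(m,0,1)[0],key=cv2.contourArea)[:,0]
c=c[c[:,1]<205]
P=np.array([atz("wrist",p,.008) for p in c])
r=least_squares(lambda q:np.hypot(P[:,0]-q[0],P[:,1]-q[1])-q[2],[.43,-.17,.065],loss="soft_l1",f_scale=.002)
r2=least_squares(lambda q:np.hypot(P[:,0]-q[0],P[:,1]-q[1])-.065,[.43,-.17],loss="soft_l1",f_scale=.002)
print(r.x,r2.x,len(c))
X=np.load("w6_X.npy");q=X[270:340,285:360].reshape(-1,3);z=np.nanmax(q[:,2]);k=q[q[:,2]>z-.006];print("knob",z,np.nanmin(k,0),np.nanmax(k,0))
print("tip",X[255:275,252],)
E
```

```text
[ 0.43086303 -0.18240754  0.06290322] [ 0.43123088 -0.18499809] 191
knob 0.1938022088345902 [ 0.42766501 -0.18337255  0.18780953] [ 0.44876987 -0.16127045  0.19380221]
tip [[ 0.37253992 -0.25625089 -0.00047672]
 [ 0.40235067 -0.16579304  0.16526844]
 [ 0.40262396 -0.16561371  0.16659588]
 [ 0.4028054  -0.16571109  0.16741322]
 [ 0.40305927 -0.16557226  0.16863807]
 [ 0.4032148  -0.165737    0.16931466]
 [ 0.40356266 -0.16527588  0.17107312]
 [ 0.40366999 -0.1655813   0.17148334]
 [ 0.40383383 -0.16569847  0.17221275]
 [ 0.40427733 -0.16488311  0.17452187]
 [ 0.40425024 -0.16561831  0.17417826]
 [ 0.40462798 -0.16499359  0.17612438]
 [ 0.40458564 -0.16577896  0.17569486]
 [ 0.40505264 -0.16482278  0.17815513]
 [ 0.40483115 -0.16622509  0.17670792]
 [ 0.40542156 -0.16480987  0.17987932]
 [ 0.40550663 -0.16514195  0.18017792]
 [ 0.40575475 -0.16489331  0.18140843]
 [ 0.40575735 -0.16551252  0.18123761]
 [ 0.40611038 -0.164869    0.18307402]]
```

drive_tool(
  moves=[
    {"travel": [-0.7, -1, -1], "twist": [0, 0, 0], "fingers": 0.6},
    {"travel": [-0.7, -1, -4], "twist": [0, 0, 0], "fingers": 0.6},
    {"travel": [-0.7, -1, -7], "twist": [0, 0, 0], "fingers": 0.6},
    {"travel": [-0.7, -1, -9.5], "twist": [0, 0, 0], "fingers": 0.6},
    {"travel": [-0.7, -1, -11], "twist": [0, 0, 0], "fingers": 0.6},
    {"travel": [-0.7, -1, -11.7], "twist": [0, 0, 0], "fingers": 0.6},
    {"travel": [-0.7, -1, -12], "twist": [0, 0, 0], "fingers": 0.6},
    {"travel": [-0.7, -1, -12.2], "twist": [0, 0, 0], "fingers": 0.6},
    {"travel": [-0.7, -1, -12.3], "twist": [0, 0, 0], "fingers": 0.6},
    {"travel": [-0.7, -1, -12.3], "twist": [0, 0, 0], "fingers": 0.6},
    {"travel": [-0.7, -1, -12.3], "twist": [0, 0, 0], "fingers": 0.6},
  ],
)

```text
time_s: 8.4
tcp_pos: [0.4307, -0.1853, 0.0508]
tool_rot: [0.003, 0.658, 0.753, 0.002]
wrist_force: [0.1, 0.3, -1.9]
gripper_width: 0.689
```

```bash
python3 - <<'E'
from h import *
s,im,d,X=cloud();print(s["tcp_pos"],s["wrist_force"],s["gripper_width"],s["tool_rot"])
q=X[270:340,285:360].reshape(-1,3);z=np.nanmax(q[:,2]);print("knob",np.nanpercentile(q[:,2],[95,99,100]))
p=X[60:200,250:400].reshape(-1,3);print("trivet z",[np.nanmedian(X[v,300:340,2]) for v in (100,130,160,180,190)])
E
```

```text
[ 0.43073902 -0.18527089  0.05078348] [ 0.06154992  0.34894678 -1.9307112 ] 0.6893703253324238 [0.00318804 0.65796413 0.75304064 0.00168518]
knob [0.06979591 0.07031064 0.07145924]
trivet z [np.float64(-0.00012723276142348472), np.float64(8.651642547546912e-05), np.float64(0.00785742015803019), np.float64(0.007887775743125103), np.float64(0.007892838829062193)]
```

drive_tool(
  moves=[
    {"travel": [0, 0.2, -0.1], "twist": [0, 0, 0], "fingers": 0.6},
    {"travel": [0, 0.2, -0.2], "twist": [0, 0, 0], "fingers": 0.6},
    {"travel": [0, 0.2, -0.3], "twist": [0, 0, 0], "fingers": 0.6},
    {"travel": [0, 0.2, -0.4], "twist": [0, 0, 0], "fingers": 0.6},
    {"travel": [0, 0.2, -0.45], "twist": [0, 0, 0], "fingers": 0.6},
    {"travel": [0, 0.2, -0.5], "twist": [0, 0, 0], "fingers": 0.6},
    {"travel": [0, 0.2, -0.5], "twist": [0, 0, 0], "fingers": 0.6},
    {"travel": [0, 0.2, -0.5], "twist": [0, 0, 0], "fingers": 0.6},
  ],
)

```text
time_s: 9.25
tcp_pos: [0.4307, -0.1833, 0.0457]
tool_rot: [0.003, 0.658, 0.753, 0.002]
wrist_force: [-0.8, -0.2, -0.1]
gripper_width: 0.69
```

drive_tool(
  moves=[
    {"travel": [0, 0, -0.05], "twist": [0, 0, 0], "fingers": 0.6},
    {"travel": [0, 0, -0.1], "twist": [0, 0, 0], "fingers": 0.6},
    {"travel": [0, 0, -0.1], "twist": [0, 0, 0], "fingers": 0.6},
  ],
)

```text
time_s: 9.55
tcp_pos: [0.4308, -0.1833, 0.0455]
tool_rot: [0.003, 0.658, 0.753, 0.002]
wrist_force: [-2.9, 1.4, 13.4]
gripper_width: 0.687
```

drive_tool(
  moves=[
    {"travel": [0, 0, -0.02], "twist": [0, 0, -1.5], "fingers": 0.6},
    {"travel": [0, 0, -0.02], "twist": [0, 0, -4], "fingers": 0.6},
    {"travel": [0, 0, -0.02], "twist": [0, 0, -6.5], "fingers": 0.6},
    {"travel": [0, 0, -0.02], "twist": [0, 0, -9], "fingers": 0.6},
    {"travel": [0, 0, -0.02], "twist": [0, 0, -11.5], "fingers": 0.6},
    {"travel": [0, 0, -0.02], "twist": [0, 0, -14], "fingers": 0.6},
    {"travel": [0, 0, -0.02], "twist": [0, 0, -16.5], "fingers": 0.6},
    {"travel": [0, 0, -0.02], "twist": [0, 0, -19], "fingers": 0.6},
    {"travel": [0, 0, -0.02], "twist": [0, 0, -21.5], "fingers": 0.6},
    {"travel": [0, 0, -0.02], "twist": [0, 0, -24], "fingers": 0.6},
    {"travel": [0, 0, -0.02], "twist": [0, 0, -26], "fingers": 0.6},
  ],
)

```text
time_s: 10.65
tcp_pos: [0.4312, -0.1833, 0.0456]
tool_rot: [0.004, 0.811, 0.585, 0.001]
wrist_force: [-0.4, 0.2, 4.9]
gripper_width: 0.691
```

```bash
python3 -c "
from h import *
s=state();print(s['tcp_pos'],s['tool_rot'],s['wrist_force'],s['moment'],s['gripper_width'],s['qpos'])"
```

```text
[ 0.43120885 -0.18331912  0.04560583] [0.00404436 0.81100633 0.58502261 0.00095343] [-0.40848112  0.1724927   4.85543836] [0.11094846 0.22131644 0.00770187] 0.6911399903077119 [ 0.49432554  0.49109162 -0.27161087  2.14168171  0.25978177  0.53146724
 -0.29173205]
```

drive_tool(
  moves=[
    {"travel": [0, 0, -0.02], "twist": [0, 0, -2], "fingers": 0.6},
    {"travel": [0, 0, -0.02], "twist": [0, 0, -4], "fingers": 0.6},
    {"travel": [0, 0, -0.02], "twist": [0, 0, -6], "fingers": 0.6},
    {"travel": [0, 0, -0.02], "twist": [0, 0, -8], "fingers": 0.6},
    {"travel": [0, 0, -0.02], "twist": [0, 0, -10], "fingers": 0.6},
  ],
)

```text
time_s: 11.15
tcp_pos: [0.4314, -0.1833, 0.0456]
tool_rot: [0.004, 0.859, 0.511, 0.001]
wrist_force: [-0.7, 0.5, 5.5]
gripper_width: 0.684
```

```bash
python3 -c "
from h import *
s=state();print(s['tcp_pos'],s['tool_rot'],s['wrist_force'],s['moment'],s['gripper_width'])"
```

```text
[ 0.43135947 -0.18332185  0.04559228] [4.24580119e-03 8.59430997e-01 5.11233654e-01 6.96997006e-04] [-0.70137265  0.45494997  5.48745225] [ 0.12895613  0.28250412 -0.02122587] 0.6842714144671861
```

drive_tool(
  moves=[
    {"travel": [0, 0, -0.02], "twist": [0, 0, -2], "fingers": 0.6},
    {"travel": [0, 0, -0.02], "twist": [0, 0, -4], "fingers": 0.6},
    {"travel": [0, 0, -0.02], "twist": [0, 0, -6], "fingers": 0.6},
    {"travel": [0, 0, -0.02], "twist": [0, 0, -8], "fingers": 0.6},
  ],
)

```text
time_s: 11.55
tcp_pos: [0.4315, -0.1834, 0.0456]
tool_rot: [0.004, 0.893, 0.449, 0.001]
wrist_force: [-1.4, 0.1, 6.3]
gripper_width: 0.685
```

```bash
python3 -c "
from h import *
s=state();print(s['tcp_pos'],s['tool_rot'],s['wrist_force'],s['moment'],s['gripper_width'])"
```

```text
[ 0.43149465 -0.18339903  0.0455996 ] [4.43065253e-03 8.93494271e-01 4.49052448e-01 5.05772955e-04] [-1.44034423  0.12936479  6.29435171] [0.15960525 0.34134447 0.02373827] 0.6852325627696373
```

drive_tool(
  moves=[
    {"travel": [0, 0, -0.02], "twist": [0, 0, -2], "fingers": 0.6},
    {"travel": [0, 0, -0.02], "twist": [0, 0, -4], "fingers": 0.6},
    {"travel": [0, 0, -0.02], "twist": [0, 0, -6], "fingers": 0.6},
  ],
)

```text
time_s: 11.85
tcp_pos: [0.4315, -0.1836, 0.0456]
tool_rot: [0.005, 0.916, 0.401, 0.0]
wrist_force: [-2.6, 0.5, 6.3]
gripper_width: 0.687
```

```bash
python3 -c "
from h import *
s=state();print(s['tcp_pos'],s['tool_rot'],s['wrist_force'],s['moment'],s['gripper_width'])"
```

```text
[ 0.43153529 -0.18357539  0.04558843] [4.64927048e-03 9.16168590e-01 4.00766041e-01 2.81795288e-04] [-2.6282344   0.54764328  6.31627959] [-0.01899988  0.41718421  0.12469361] 0.6871738231759883
```

drive_tool(
  moves=[
    {"travel": [0, 0, -0.03], "twist": [0, 0, -1], "fingers": 0.6},
    {"travel": [0, 0, -0.03], "twist": [0, 0, -1], "fingers": 0.6},
  ],
)

```text
time_s: 12.05
tcp_pos: [0.4315, -0.1837, 0.0456]
tool_rot: [0.005, 0.92, 0.392, 0.0]
wrist_force: [-2.6, -0.3, 7.7]
gripper_width: 0.689
```

```bash
python3 -c "
from h import *
s=state();print(s['tcp_pos'],s['tool_rot'],s['wrist_force'],s['moment'],s['gripper_width'])"
```

```text
[ 0.43152417 -0.18368879  0.04557947] [4.80265142e-03 9.19919478e-01 3.92077854e-01 2.10466992e-04] [-2.64350192 -0.29501241  7.74500773] [0.11065962 0.48746458 0.01081569] 0.6889091443185228
```

```bash
python3 -c "
from h import *
np.set_printoptions(precision=3,suppress=True)
for i in range(6):
  snapshot('wrist');s=state();print(s['wrist_force'],s['moment'],s['joint_efforts'][4:],s['qd'][6])"
```

```text
[-1.397  2.444  7.25 ] [0.138 0.508 0.048] [ 0.021 -0.777 -0.095] 0.0026381146356761007
[-2.65   0.462  7.132] [0.075 0.482 0.018] [ 0.047 -0.773 -0.022] 0.0005246225437993822
[-1.91   0.621  7.898] [ 0.155  0.479 -0.015] [ 0.056 -0.772 -0.004] 0.0014903882095924769
[-0.938  0.719  7.025] [ 0.13   0.451 -0.023] [ 0.059 -0.771 -0.   ] 0.001691001020132085
[-1.861  0.641  7.254] [0.146 0.527 0.012] [ 0.061 -0.771  0.   ] 0.0002953721120838126
[-1.12   0.861  7.303] [ 0.127  0.486 -0.011] [ 0.061 -0.771 -0.   ] 0.0010631597466956722
```

drive_tool(
  moves=[
    {"travel": [0, 0, 0], "twist": [0, 0, -2], "fingers": 0.6},
    {"travel": [0, 0, 0], "twist": [0, 0, -4], "fingers": 0.6},
    {"travel": [0, 0, 0], "twist": [0, 0, -4], "fingers": 0.6},
  ],
)

```text
time_s: 12.65
tcp_pos: [0.4315, -0.1838, 0.0456]
tool_rot: [0.005, 0.933, 0.359, 0.0]
wrist_force: [-1.9, -0.8, 5.4]
gripper_width: 0.686
```

```bash
python3 -c "
from h import *
np.set_printoptions(precision=3,suppress=True)
for i in range(6):
  snapshot('wrist');s=state();print(s['wrist_force'],s['moment'],s['joint_efforts'][4:],s['qd'][6])
print(s['tcp_pos'],s['tool_rot'])"
```

```text
[-2.32  -0.559  6.028] [-0.09   0.39  -0.034] [-0.18  -0.643 -0.253] 0.010803249600235836
[-2.037  0.035  4.889] [-0.085  0.413  0.029] [-0.13  -0.638 -0.074] 0.0027571422523961085
[-1.216 -1.08   4.526] [-0.067  0.431 -0.015] [-0.107 -0.635 -0.014] -0.0002260711762503611
[-1.825 -0.449  5.327] [-0.099  0.38  -0.017] [-0.097 -0.634  0.001] -5.4914074624584056e-06
[-1.165 -0.758  5.651] [-0.067  0.441 -0.002] [-0.092 -0.633  0.004] 0.0001035673964832069
[-1.968 -0.362  5.385] [-0.058  0.423 -0.015] [-0.091 -0.633  0.005] 0.0009343928640570295
[ 0.431 -0.184  0.046] [ 0.005  0.933  0.36  -0.   ]
```

drive_tool(
  moves=[
    {"travel": [0, 0, -0.05], "twist": [0, 0, -1], "fingers": 0.6},
    {"travel": [0, 0, -0.07], "twist": [0, 0, -3], "fingers": 0.6},
    {"travel": [0, 0, -0.07], "twist": [0, 0, -5], "fingers": 0.6},
    {"travel": [0, 0, -0.07], "twist": [0, 0, -7], "fingers": 0.6},
    {"travel": [0, 0, -0.07], "twist": [0, 0, -9], "fingers": 0.6},
    {"travel": [0, 0, -0.07], "twist": [0, 0, -9], "fingers": 0.6},
  ],
)

```text
time_s: 13.55
tcp_pos: [0.4318, -0.1841, 0.0455]
tool_rot: [0.005, 0.958, 0.285, -0.0]
wrist_force: [-2.7, -0.8, 14.0]
gripper_width: 0.687
```

```bash
python3 -c "
from h import *
np.set_printoptions(precision=3,suppress=True)
for i in range(6):
  im,_=snapshot('wrist');s=state();print(s['wrist_force'],s['moment'],s['joint_efforts'][4:],s['qd'][6])
save('w7raw',im)
a=cv2.imread('pics/w4.png');b=cv2.resize(im[180:380,200:450],None,fx=3,fy=3)[:,:,::-1]
cv2.imwrite('pics/w7.png',np.vstack([cv2.resize(cv2.imread('pics/w5.png')[50:330,120:620],(800,300)),cv2.resize(b[50:330,120:620],(800,300))]))
print(s['tcp_pos'],s['tool_rot'])"
```

```text
[-3.085 -0.533 13.113] [-0.023  0.63  -0.024] [-0.137 -1.081 -0.151] 0.006104389142642659
[-3.035 -0.128 12.084] [ 0.024  0.656 -0.009] [-0.098 -1.077 -0.033] 0.0032087979051606845
[-3.685 -0.595 13.29 ] [ 0.096  0.685 -0.058] [-0.085 -1.075 -0.003] -0.00011634386519604429
[-2.384  0.479 13.722] [0.045 0.613 0.045] [-0.079 -1.075  0.004] 0.001531863527124932
[-3.246  0.78  12.608] [0.097 0.699 0.011] [-0.078 -1.075  0.005] 0.00011421905041650041
[-2.475 -0.524 13.554] [ 0.027  0.7   -0.078] [-0.076 -1.074  0.005] 0.0007206687839055727
[ 0.432 -0.184  0.045] [ 0.005  0.958  0.286 -0.   ]
```

View pics/w7.png

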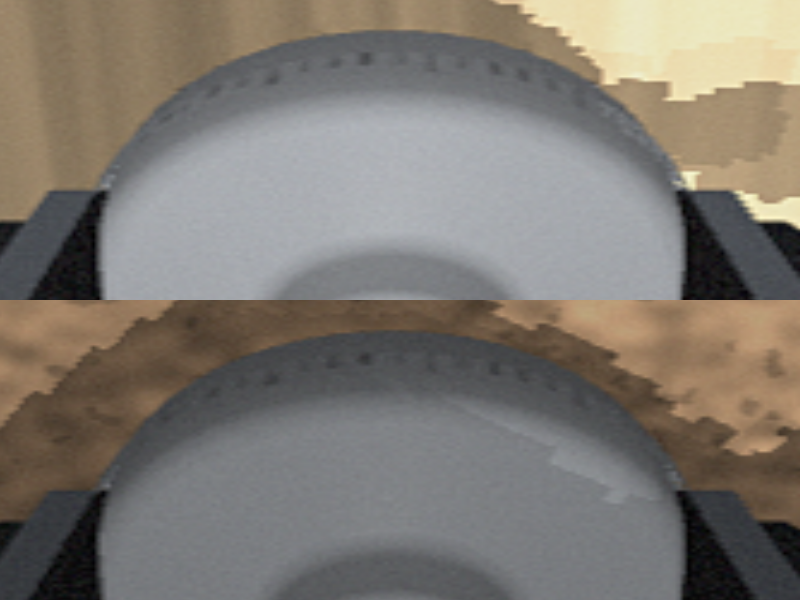

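The rim ticks sit in the same place relative to the pads, so the dial has not slipped in the grip after 64.5° of turn. I'll take one more torque reading while it is moving, since the static readings relax.

drive_tool(
  moves=[
    {"travel": [0, 0, 0.02], "twist": [0, 0, -2], "fingers": 0.6},
    {"travel": [0, 0, 0.02], "twist": [0, 0, -4], "fingers": 0.6},
  ],
)

```text
time_s: 14.05
tcp_pos: [0.4318, -0.1842, 0.0457]
tool_rot: [0.005, 0.968, 0.251, -0.0]
wrist_force: [-0.6, -0.5, 2.8]
gripper_width: 0.689
```

```bash
python3 -c "
from h import *
np.set_printoptions(precision=3,suppress=True)
for i in range(4):
  s=state();print(s['wrist_force'],s['moment'],s['joint_efforts'][4:],s['qd'][6]);snapshot('wrist')
s=state();print(s['tcp_pos'],s['tool_rot'])"
```

```text
[-0.635 -0.483  2.827] [-0.018  0.276  0.006] [ 0.118 -0.379  0.585] -0.26601380920635
[ 0.27  -0.1    3.539] [-0.023  0.234  0.   ] [ 0.012 -0.395  0.463] 0.050645797595646844
[-0.93   0.219  4.059] [-0.077  0.247 -0.047] [-0.147 -0.391 -0.462] 0.03219848149784408
[-0.421 -0.531  3.773] [-0.032  0.289 -0.044] [-0.116 -0.378 -0.23 ] 0.012115546680552626
[ 0.432 -0.184  0.046] [ 0.005  0.968  0.253 -0.   ]
```

drive_tool(
  moves=[
    {"travel": [0, 0, -0.1], "twist": [0, 0, 0], "fingers": 0.6},
    {"travel": [0, 0, -0.1], "twist": [0, 0, -1], "fingers": 0.6},
    {"travel": [0, 0, -0.1], "twist": [0, 0, -3], "fingers": 0.6},
  ],
)

```text
time_s: 14.55
tcp_pos: [0.4321, -0.1843, 0.0454]
tool_rot: [0.006, 0.974, 0.227, -0.0]
wrist_force: [-4.2, 0.5, 17.7]
gripper_width: 0.69
```

```bash
python3 -c "
from h import *
np.set_printoptions(precision=3,suppress=True)
for i in range(3):
  s=state();print(s['wrist_force'],s['moment'],s['joint_efforts'][4:],s['qd'][6]);snapshot('wrist')
s=state();print(s['tcp_pos'],s['tool_rot'])"
```

```text
[-4.153  0.503 17.69 ] [0.202 0.908 0.123] [ 0.094 -1.477  0.642] -0.26983823135089263
[-3.22   0.696 18.048] [0.171 0.957 0.081] [-0.101 -1.554  0.287] 0.04011863215799583
[-4.546  0.808 18.916] [0.204 0.971 0.029] [-0.175 -1.544 -0.465] 0.023248264203774762
[ 0.432 -0.184  0.045] [ 0.006  0.974  0.227 -0.   ]
```

With 17 N of down-force the moving torque is about 0.12 N m, well above the dial's drag of about 0.008, so the dial is on its stop. I'll unload, release and withdraw.

drive_tool(
  moves=[
    {"travel": [0, 0, 0.02], "twist": [0, 0, 0], "fingers": 0.6},
    {"travel": [0, 0, 0.03], "twist": [0, 0, 0], "fingers": 0.6},
    {"travel": [0, 0, 0.03], "twist": [0, 0, 0], "fingers": 0},
    {"travel": [0, 0, 0.03], "twist": [0, 0, 0], "fingers": 0},
    {"travel": [0, 0, 0.03], "twist": [0, 0, 0], "fingers": 0},
    {"travel": [0, 0, 0.03], "twist": [0, 0, 0], "fingers": 0},
    {"travel": [0, 0, 0.03], "twist": [0, 0, 0], "fingers": 0},
    {"travel": [0, 0, 0.5], "twist": [0, 0, 0], "fingers": 0},
    {"travel": [0, 0, 1.5], "twist": [0, 0, 0], "fingers": 0},
    {"travel": [0, 0, 3.5], "twist": [0, 0, 0], "fingers": 0},
    {"travel": [0, 0, 7], "twist": [0, 0, 0], "fingers": 0},
    {"travel": [0, 0, 11], "twist": [0, 0, 0], "fingers": 0},
  ],
)

```text
time_s: 15.9
tcp_pos: [0.4312, -0.184, 0.1567]
tool_rot: [0.005, 0.974, 0.227, -0.001]
wrist_force: [1.5, -0.9, -0.0]
gripper_width: 1.005
```

drive_tool(
  moves=[
    {"travel": [0, -3, 4], "twist": [0, 0, 0], "fingers": 0},
    {"travel": [0, -7, 6], "twist": [0, 0, 0], "fingers": 0},
    {"travel": [0, -10, 7], "twist": [0, 0, 0], "fingers": 0},
    {"travel": [0, -10, 7], "twist": [0, 0, 0], "fingers": 0},
  ],
)

```text
time_s: 16.3
tcp_pos: [0.4311, -0.2891, 0.2296]
tool_rot: [0.007, 0.974, 0.224, 0.001]
wrist_force: [-0.0, 0.1, -0.6]
gripper_width: 0.998
```

```bash
python3 - <<'E'
from h import *
np.set_printoptions(precision=4,suppress=True)
s,im,d,X=cloud();print(s["tcp_pos"],s["wrist_force"],s["gripper_width"],s["time_s"])
im2,_=snapshot("top"); save("end",np.vstack([im,cv2.resize(im2[150:300,180:450],None,fx=640/270,fy=640/270)])[:756][::1])
v=cv2.imread("pics/end.png");cv2.imwrite("pics/end.png",cv2.resize(v,None,fx=.79,fy=.79))
k=X.reshape(-1,3);k=k[np.hypot(k[:,0]-.432,k[:,1]+.184)<.06];print("top z",np.nanpercentile(k[:,2],99.9));q=k[(k[:,2]>.058)&(k[:,2]<.07)];print("knob",len(q),(np.nanmin(q,0)+np.nanmax(q,0))/2)
for n in("timer_centre","mug","tall_bottle","squat_bottle_centre","small_bottle_centre","slim_bottle_centre"):
    for r in pinpoint("top",n)[:3]: print(n,round(r["confidence"],2),np.round(r["point"]))
E
```

```text
[ 0.4311 -0.2891  0.2296] [-0.0381  0.1394 -0.5962] 0.9979960191922695 16.3
top z 0.2991694564357833
knob 416 [ 0.4328 -0.1855  0.0622]
timer_centre 0.67 [206. 265.]
timer_centre 0.58 [370. 229.]
timer_centre 0.18 [373. 230.]
mug 0.73 [417. 171.]
tall_bottle 0.65 [359. 178.]
tall_bottle 0.63 [418. 170.]
squat_bottle_centre 0.78 [242. 231.]
small_bottle_centre 0.7 [262. 208.]
slim_bottle_centre 0.63 [267. 236.]
```

View pics/end.png

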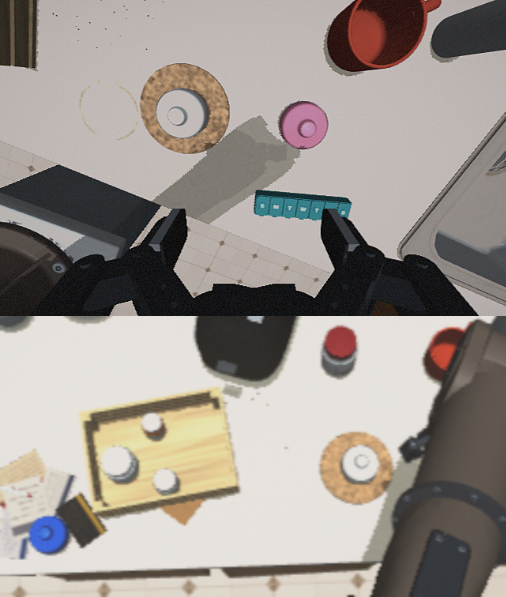

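The wrist view shows the timer upright and centred on the cork at about (182,112). In the top view the bottles, mug and tall bottle are where they were. I'm handing it in.

```bash
python3 -c "
from station import *
print(close_job())"
```

```text
the job is handed in; nothing more can be done
None
```

I lifted the off-white timer out of the crate and set it upright in the middle of the trivet. I then wound its dial clockwise to the stop, let go, withdrew and handed the job in at about 16 s of the 51 s.

- **Placement:** the last wrist picture put the knob at (0.433, -0.186). I had measured the trivet centre at about (0.431, -0.183), so the timer is within about 3 mm of the middle.
- **Other things:** the crate's three bottles, the mug, the tall bottle and the look-alikes stood where they began, to within a few pixels of the networks' scatter.
- **Winding:** I turned the dial about 72°, where 63° is the most it could have needed.
    - The rim marks did not move relative to the pads, so the dial did not slip in the grip.
    - Turning it further with about 17 N of downward push gave about 0.12 N m, against about 0.01 for the free dial.
- **Weak points:** the stop is inferred from that torque, not seen. Torque readings with the arm at rest or at light load stayed near zero, within the noise, and did not show it. The base probably turned about 20° on the cork after the stop was reached.

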